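# Extend and lock the telescopic window squeegee

### The arm

A 6-joint arm with a two-finger parallel gripper is mounted at the origin on the work surface. World frame = base frame: x ahead of the robot, y to its left, z up, the work surface at z = 0. Lengths are in m, angles in degrees, forces in N, time in s.
With the tool pointing down it reaches from about 0.25 to 0.725 m from the base axis. Payload 9.7 kg.
Tool frame: the origin (TCP) lies between the finger pads; the fingertips stand 11 mm ahead of it and the grasp point (between the pads) lies 8 mm behind it; y points along the fingers, x is the direction in which the jaws open and shut, and the axes are right-handed (so a half turn about y gives the same grasp; the last joint's range is limited). The gripper opens to 85 mm and grips with 20 to 120 N. Pads are 22 mm wide; open, the fingers measure 114 mm over their backs; the gripper's body (76 mm by 85 mm) begins 54 mm behind the grasp point. The pads swing forward as they close: fully open they stand 13 mm farther back than shut.
Start: joints at [-73.912, 4.979, 10.078, 95.1, 0, 90], TCP at [0.152, -0.528, 0.242] pointing down, gripper open.
Joint ranges: [-179.16, 179.16], [-48.56, 103.87], [-65.8, 70.77], [-126.05, 130.52], [-82.76, 87.17], [-180, 180]. Speed limits (degrees/s): [127.2, 127.2, 147.25, 180, 180, 180].

### API

Orientations are given as [roll, pitch, yaw] about the fixed x, y, z axes, in that order (R = Rz(yaw) Ry(pitch) Rx(roll)).
In Python, from workcell import bot, vision gives the robot as it stands. The module is installed in compiled form; this text tells all that it offers.
- The arm moves only by the shell command python3 -m crank 'ROWS' [OPENING] [FORCE]. ROWS is text: rows parted by semicolons, each of 6 numbers parted by spaces: the shift along the tool's x, y, z in m, then the turn, a rotation vector about the tool's x, y, z in rad. A call has 1 to 8 rows; each row is the pose to reach, as a shift and turn from the pose commanded when the call began, along the tool's axes at that moment; what a row does not reach only later rows make up. A row lasts 1/10 s, in which the tool goes at most 50 mm and 8.59 degrees, less where a joint would pass 70% of its speed; a pose out of reach is approached as far as the arm can. A call with a gripper value outside its range is refused whole. OPENING is the gripper's target within -1 to 1 (shut at 1, half-way at 0, fully open at -1), set as the call begins (- or left out, the last holds). The fingers move at their own pace and stop on an object; FORCE is the grip in N (left out, the last holds). Time passes only in rows, so rows that repeat a pose let the fingers close. It gives the time, the measured TCP pose, the force and the opening at its end, in the units of the state.
- bot.get_obs(): the state, without advancing time (a new reading comes with each control period).
- vision.camera(name): name is "scene" or "top"; returns the picture (384x512x3 uint8, red, green, blue); there is no depth.
- vision.get_calibration(name): a dict with "fx", "fy", "cx", "cy" (pixels), "rvec" (rotation vector, rad) and "tvec" (3), from world to camera coordinates, as OpenCV has them. Camera axes: x right, y down, z forward; pixel columns grow to the right and rows downward; lengths in m; the calibration is good to about 2 mm. A picture is of the moment at which its call begins. get_calibration takes no time and is no camera call.
- bot.job_done(): hands the job in, once; it reports no verdict.
The state is a dict: "time": time; "q": joint angles; "qd": joint speeds; "joint_efforts": joint torques, N m; "ee_pos": TCP position; "tcp_rot": TCP orientation; "wrist_force": force on the tool from outside, world axes, zero at the start; "torque": the same for the moment, N m; "opening": finger opening in m.
Only numpy, scipy, OpenCV 4.12 (cv2) and the standard library are available. Lean on these libraries where they do the work, as an engineer would, in place of code of your own. Each camera call takes 0.05 s, during which the arm holds its last target. There are 200 camera calls.

### The job

Get the window squeegee ready for the high pane: squeeze in the orange release button on its handle's collar, draw the handle straight out past the first stop to the second, fully extended, and let go of the button so that it springs out and the handle is locked there. Then take the squeegee at the locked handle or tube, with the button left out, lift it clear of its rest and finish while holding it still and roughly level about a hand's breadth above the rest. Leave the other things on the cabinet where they are.

Things in the scene. Friction and masses are not known exactly. Their poses are not given: they have to be found in the camera images.
- rest: White steel rest screwed to the cabinet top; origin on the top's surface, z up, x along it toward the squeegee's head. Base strip 400 mm long, 50 mm wide, 6 mm thick, reaching 190 mm to +x and 210 mm to -x. It carries a fork at x = 157 mm and a cradle at x = -135 mm; the squeegee lies in both with its axis 50 mm above the cabinet top and lifts straight up out of them.
- fork (a point): Middle of the slot floor (42 mm high) of the rest's fork: upright plate 8 mm thick, 74 mm wide, slot 22 mm wide for the 16 mm neck, prong tops 66 mm high, leaning slightly toward the handle. The head bar lies beyond the prongs with some 5 mm of play and bears on them when the handle is drawn away, so the head stays. Ease the tool about 5 mm toward the head before lifting, or the bar may bind.
- cradle (a point): Middle of the slot floor (38 mm high) of the rest's cradle, in which the handle lies and slides: 12 mm thick, 50 mm wide over all, slot 34 mm wide, sides 60 mm high.
- squeegee: Loose telescopic squeegee, about 290 g. Origin on its axis in the head bar; x along the tool toward the rubber blade, away from the handle; z up as it lies. Head bar 220 mm long (along y), 16 mm thick; blade reaches 34 mm past the origin. Along -x: teal neck 16 mm thick to 50 mm, alloy tube 14 mm thick, then the handle (from 60 mm when collapsed). Extended, it balances about 185 mm along -x.
- handle (a joint): How far the handle is drawn out along the squeegee's -x, m: 0 collapsed (start), first stop at 0.060, second stop and end of travel 0.120. Button out: latched at each stop with about 3 mm play. Button in: slides with 2 to 4 N. If the button is let go between stops it clicks out at the next one. Locked at the second stop it reads 0.116 to 0.120.
- lock_button (a joint): Travel of the orange release button, m: 0 out (latched when at a stop), 0.0055 fully in. It must be in by more than 0.004 to free the handle. A spring pushes it out: 3 N at the start of the travel, 7 N fully in.
- button_face (a point): Outer face centre of the orange release button, 24 mm long, 14 mm high, on the collar's side facing the squeegee's -y (window side). Out, it stands 6 mm proud, 21 mm from the axis; pressed straight toward the axis, as by closing a gripper across collar and button (36 mm over both, collar alone 30 mm). It lies 135 mm along -x from the squeegee's origin when collapsed and moves with the handle.
- collar (a point): Point on the tool's axis inside the teal collar, for grasping it clear of the button, 45 mm nearer to the head than the button's middle. The collar is a block 90 mm long, 30 mm wide and 26 mm high whose front end lies 30 mm nearer the head than this point; it moves with the handle.
- handle_end (a point): Rear end of the handle, on the tool's axis, 345 mm from the squeegee's origin when collapsed, 465 mm when fully extended. Behind the collar the grey ribbed handle is 26 mm wide, 24 mm high, 195 mm long.
- cup: Stainless steel cup on the window side of the rest, nearer the head, 74 mm wide, 85 mm high; origin under its middle. Leave alone.
- scoop: Purple plastic scoop, about 180 mm long, 55 mm wide, 34 mm high, lying on the robot's side of the rest. Leave alone.
- sprayer: Upright window spray bottle with white head, 72 mm wide, 219 mm high, at the left beside the canisters; origin under its middle. Leave alone.
- pestle: Wooden pestle lying at the right, 193 mm long, up to 48 mm thick. Leave alone.
- dish: Small blue bowl on the window side of the rest, nearer the handle's end, 110 mm wide, 30 mm high; origin under its middle. Leave alone.
- jar: Glass jar with steel lid at the left, 84 mm wide, 120 mm high. Leave alone.

How it is judged (in metres and radians):
On the way, in this order (a step that is already met when the one before it is completed fails the run):
1. the release button is pressed in with the handle still collapsed (value of joint lock_button above 0.003 m and value of joint handle below 0.01 m).
2. the handle is out at the second stop, locked, the button sprung out (value of joint handle above 0.114 m and value of joint lock_button below 0.0015 m), for 0.2 s.
At the end, for the whole second after the job is handed in: Handle locked at the second stop (out over 114 mm, button out within 1.5 mm); squeegee held by the fingers, off the rest, its head and its handle end both over 100 mm above the worktop (they lay at 50 mm), its length within 20 degrees of level, and still (all of step 2 and height (world z) of each of squeegee, handle_end above 0.1 m and angle between squeegee's own x axis and vertical between 1.22 and 1.92 rad and contact force between the fingers and squeegee above 2 N and contact force between squeegee and rest below 0.1 N and linear speed of squeegee below 0.03 m/s); the arm keeps its last pose, push and grip.
It fails at once if a bystander is knocked out of place (moved more than 25 mm) (distance of any of cup, scoop, sprayer, pestle, dish, jar from where it was at the start of the episode above 0.025 m).
It also fails if it takes over 45 s, if anything falls off the work surface, if the arm or the gripper's body presses on something with over 40 N, if the wrist force passes 120 N, or if a joint passes its speed limit or range.

## Working session

There is one attempt and no reset: what is moved stays moved. The work goes in short steps, Python scripts to look and compute and a shell command to move; the robot and the scene stay as the last step left them, time stands still between calls to the robot, and variables do not carry over. Pictures are saved under pics/ and viewed, about 8 in all and at most 12, crops included, and the job is handed in when it is done.

```bash
mkdir -p pics; python3 - <<'E'
from workcell import bot, vision
import cv2, numpy as np
o=bot.get_obs();print({k:np.round(v,3).tolist() for k,v in o.items()})
for n in("scene","top"):
    im=vision.camera(n);cv2.imwrite(f"pics/{n}0.png",im[:,:,::-1]);c=vision.get_calibration(n)
    R=cv2.Rodrigues(np.array(c["rvec"]))[0];print(n,c,"pos",-R.T@np.array(c["tvec"]))
E
```

```text
{'time': 0.0, 'q': [-73.912, 5.01, 10.034, 95.101, -0.001, 90.003], 'qd': [-0.139, 0.038, 0.017, 0.023, 0.034, -0.081], 'joint_efforts': [0.001, -52.04, 46.48, 0.017, 0.0, 0.0], 'ee_pos': [0.152, -0.528, 0.242], 'tcp_rot': [-90.001, 0.076, -73.915], 'wrist_force': [-0.473, 0.159, -1.184], 'torque': [-0.028, 0.042, -0.038], 'opening': 0.086}
scene {'fx': 470.5949087813584, 'fy': 470.5949087813584, 'cx': 253.16679959699616, 'cy': 186.29080526013504, 'rvec': array([ 1.50489801,  1.85596834, -0.91272746]), 'tvec': array([ 0.1097628 , -0.3052037 ,  2.19237894])} pos [1.92203209 0.26291164 1.07163087]
top {'fx': 387.39848725884343, 'fy': 387.39848725884343, 'cx': 257.9542600295608, 'cy': 191.242268249437, 'rvec': array([ 2.14868195, -2.09118333,  0.21761214]), 'tvec': array([0.01007303, 0.61005237, 1.28084341])} pos [0.34543399 0.03167204 1.37568072]
```

View pics/top0.png

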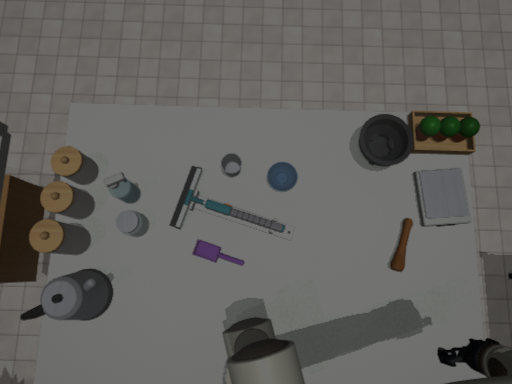

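View pics/scene0.png

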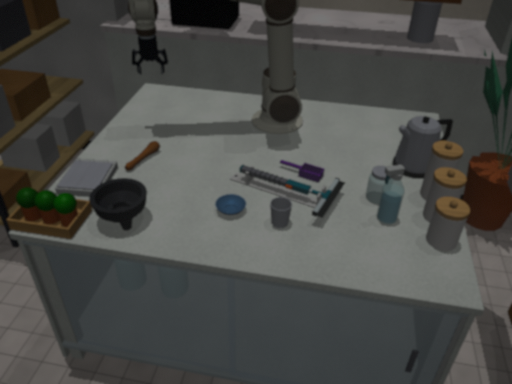

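The top view shows the squeegee head at about (187,198) px and the handle's end at about (283,229). The cup is at (232,165), the dish at (282,177) and the scoop at (215,252). Next I'll measure the axis.

```bash
cat > h.py <<'E'
import cv2, numpy as np
from workcell import bot, vision
def ray(n,u,v,z):
    c=vision.get_calibration(n);R=cv2.Rodrigues(np.array(c["rvec"]))[0]
    p=-R.T@np.array(c["tvec"]);d=R.T@np.array([(u-c["cx"])/c["fx"],(v-c["cy"])/c["fy"],1])
    return p+d*(z-p[2])/d[2]
def proj(n,P):
    c=vision.get_calibration(n);K=np.array([[c["fx"],0,c["cx"]],[0,c["fy"],c["cy"]],[0,0,1]])
    return cv2.projectPoints(np.array(P,float).reshape(-1,3),np.array(c["rvec"]),np.array(c["tvec"]),K,None)[0][:,0]
E
python3 - <<'E'
from h import *
im=cv2.imread("pics/top0.png");hsv=cv2.cvtColor(im,cv2.COLOR_BGR2HSV)
crop=im[155:255,160:310];cv2.imwrite("pics/crop0.png",np.clip(cv2.resize(crop,None,fx=5,fy=5,interpolation=cv2.INTER_CUBIC).astype(float)*1.4,0,255).astype(np.uint8))
m=((hsv[...,0]>80)&(hsv[...,0]<100)&(hsv[...,1]>100)).astype(np.uint8)
m[:155]=0;m[255:]=0;m[:,:160]=0;m[:,310:]=0
n,l,s,c=cv2.connectedComponentsWithStats(m)
for i in range(1,n):
    if s[i,4]>4:print("teal",s[i],c[i],ray("top",*c[i],.06).round(4))
mm=(hsv[...,2]<45).astype(np.uint8);mm[:155]=0;mm[240:]=0;mm[:,:165]=0;mm[:,210:]=0
n,l,s,c=cv2.connectedComponentsWithStats(mm)
for i in range(1,n):
    if s[i,4]>20:print("dark",s[i],c[i],cv2.minAreaRect(np.argwhere(l==i)[:,::-1].astype(np.float32)))
E
```

```text
teal [184 190  19  14  93] [191.38709677 197.8172043 ] [0.5801 0.2554 0.06  ]
teal [206 200  25  14 194] [217.77319588 206.58247423] [0.5521 0.1631 0.06  ]
teal [281 225   3   6   7] [282.42857143 227.85714286] [ 0.485  -0.0599  0.06  ]
dark [170 167  26  59 285] [182.80701754 196.35789474] ((183.0478057861328, 195.8284912109375), (4.7394700050354, 62.386898040771484), 20.772254943847656)
```

View pics/crop0.png

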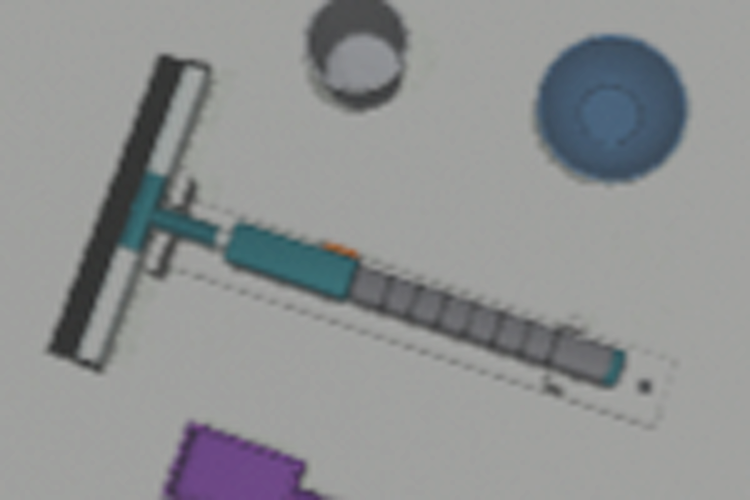

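Measured: the axis runs from the head in direction d = (-0.289, -0.957). The origin is about (0.582, 0.264) and the button about (0.543, 0.134). I'm moving above the button with the jaws across the tool.

```bash
cat >> h.py <<'E'
from scipy.spatial.transform import Rotation as Ro
def delta(p,yaw=-16.8):
    o=bot.get_obs();R=Ro.from_euler("xyz",o["tcp_rot"],degrees=True);T=Ro.from_euler("xyz",[-90,0,yaw],degrees=True)
    print("shift",R.inv().apply(np.array(p)-o["ee_pos"]).round(4),"turn",(R.inv()*T).as_rotvec().round(4),"pos",np.round(o["ee_pos"],4),np.round(o["tcp_rot"],2),"F",np.round(o["wrist_force"],1),"open",o["opening"],o["time"])
E
python3 -m crank '-0.474 0.08 0.544 0 -0.997 0;-0.474 0.08 0.544 0 -0.997 0;-0.474 0.08 0.544 0 -0.997 0;-0.474 0.08 0.544 0 -0.997 0;-0.474 0.08 0.544 0 -0.997 0;-0.474 0.08 0.544 0 -0.997 0;-0.474 0.08 0.544 0 -0.997 0;-0.474 0.08 0.544 0 -0.997 0' -1
python3 -c "
from h import *
delta([.543,.134,.16])"
```

```text
time: 0.9
ee_pos: [0.3686, -0.1925, 0.1979]
tcp_rot: [-90.0, -0.0, -16.6]
wrist_force: [1.5, -1.3, -0.3]
opening: 0.0851
shift [0.0738 0.0379 0.3628] turn [0.     0.0034 0.0003] pos [ 0.3686 -0.1925  0.1979] [-9.000e+01 -2.000e-02 -1.661e+01] F [ 1.5 -1.3 -0.3] open 0.08507422547828013 0.9
```

```bash
python3 -m crank '0.073 0.04 0.363 0 0.003 0;0.073 0.04 0.363 0 0.003 0;0.073 0.04 0.363 0 0.003 0;0.073 0.04 0.363 0 0.003 0;0.073 0.04 0.363 0 0.003 0;0.073 0.04 0.363 0 0.003 0;0.073 0.04 0.363 0 0.003 0;0.073 0.04 0.363 0 0.003 0' -1
python3 - <<'E'
from h import *
delta([.543,.134,.16])
o=vision.camera("scene")[:,:,::-1];cv2.imwrite("pics/s1.png",o)
c=o[150:230,220:350];cv2.imwrite("pics/s1c.png",np.clip(cv2.resize(c,None,fx=6,fy=6,interpolation=cv2.INTER_CUBIC)*1.3,0,255).astype(np.uint8))
f=cv2.imread("pics/scene0.png");hsv=cv2.cvtColor(f,cv2.COLOR_BGR2HSV)
m=((hsv[...,0]<22)&(hsv[...,1]>90)&(hsv[...,2]>50)).astype(np.uint8);m[:170]=0;m[210:]=0;m[:,:260]=0;m[:,345:]=0
v=np.argwhere(m)[:,::-1];print(len(v),v.mean(0),ray("scene",*v.mean(0),.05), "pred",proj("scene",[.5434+.021*.957,.1344-.021*.289,.05]))
E
```

```text
time: 1.7
ee_pos: [0.5435, 0.1354, 0.1567]
tcp_rot: [-90.0, 0.1, -16.8]
wrist_force: [-0.5, -0.6, 0.2]
opening: 0.0855
shift [-0.     -0.0033 -0.0015] turn [ 0.0003 -0.0002 -0.0014] pos [0.5435 0.1354 0.1567] [-9.001e+01  8.000e-02 -1.681e+01] F [-0.5 -0.6  0.2] open 0.08547227169771009 1.7
22 [288.18181818 185.86363636] [0.55679178 0.13005247 0.05      ] pred [[287.4481464  186.88789275]]
```

View pics/s1c.png

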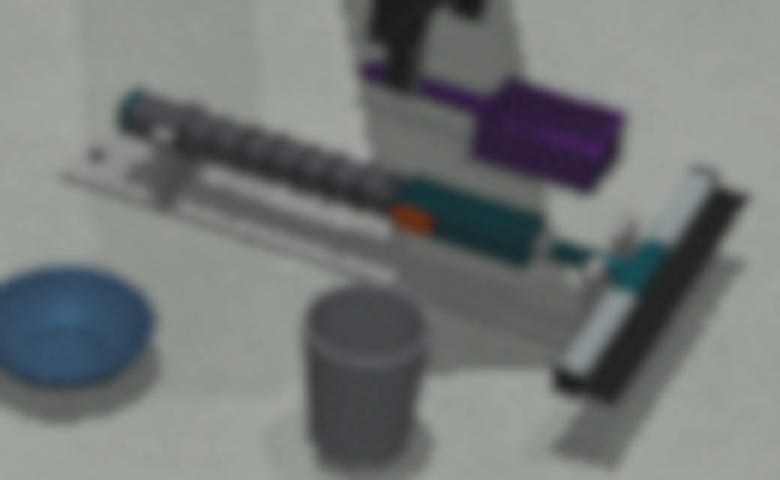

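The orange button sits at (412,218) in the crop, within a few mm of the prediction. The gripper is above it and the path down is clear, so I'm descending.

```bash
python3 -m crank '-0.001 0.04 -0.001 0 0 0;-0.001 0.075 -0.001 0 0 0;-0.001 0.1 -0.001 0 0 0;-0.001 0.117 -0.001 0 0 0;-0.001 0.117 -0.001 0 0 0;-0.001 0.117 -0.001 0 0 0' -1
python3 -m crank '0 0 0 0 0 0;0 0 0 0 0 0;0 0 0 0 0 0;0 0 0 0 0 0;0 0 0 0 0 0;0 0 0 0 0 0;0 0 0 0 0 0' 1 30
python3 -m crank '0 0 0 0 0 0;0 0 0 0 0 0;0 0 0 0 0 0' 1 30
```

```text
time: 2.35
ee_pos: [0.5414, 0.1311, 0.0415]
tcp_rot: [-90.0, 0.0, -17.0]
wrist_force: [0.5, 0.0, 0.4]
opening: 0.0856
time: 3.05
ee_pos: [0.5424, 0.1315, 0.0425]
tcp_rot: [-89.9, -0.1, -17.0]
wrist_force: [0.7, 0.4, 5.9]
opening: 0.0298
time: 3.35
ee_pos: [0.5424, 0.1315, 0.0425]
tcp_rot: [-89.9, -0.1, -17.0]
wrist_force: [0.6, -0.5, 6.5]
opening: 0.0296
```

```bash
python3 -m crank '0 -0.001 -0.003 0 0 0;0 -0.001 -0.012 0 0 0;0 -0.001 -0.025 0 0 0;0 -0.001 -0.04 0 0 0;0 -0.001 -0.055 0 0 0;0 -0.001 -0.07 0 0 0;0 -0.001 -0.085 0 0 0' 1 30
python3 - <<'E'
from h import *
delta([.5424-.13*.289,.1315-.13*.957,.0425])
o=vision.camera("top")[:,:,::-1];cv2.imwrite("pics/t2.png",o)
c=o[155:275,160:330];cv2.imwrite("pics/t2c.png",np.clip(cv2.resize(c,None,fx=4,fy=4,interpolation=cv2.INTER_CUBIC)*1.4,0,255).astype(np.uint8))
E
```

```text
time: 4.05
ee_pos: [0.5168, 0.0496, 0.0426]
tcp_rot: [-89.9, -0.0, -16.9]
wrist_force: [2.4, 5.2, 2.6]
opening: 0.0303
shift [ 0.001   0.0001 -0.0442] turn [-0.0017 -0.0025  0.0007] pos [0.5168 0.0496 0.0426] [-8.990e+01 -4.000e-02 -1.695e+01] F [2.4 5.2 2.6] open 0.03027604803627906 4.05
```

View pics/t2c.png

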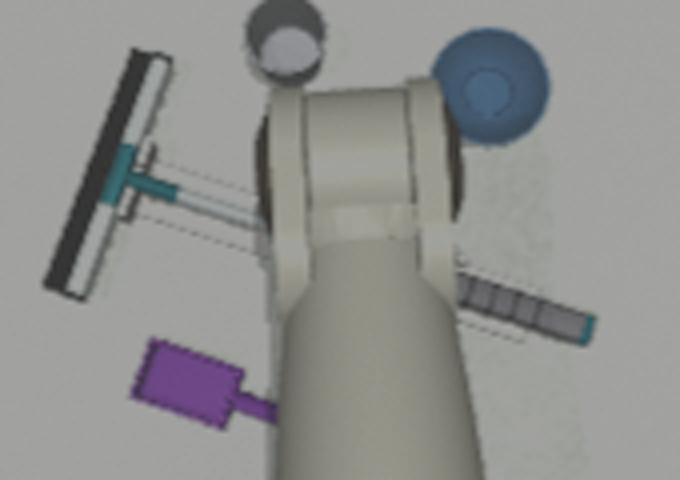

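The handle is sliding with about 5 N of pull and the head is staying at the fork. The handle's end is now at crop (590,330), past the first stop. I'll pull on to the second stop.

```bash
python3 -m crank '0 0 -0.012 0 0 0;0 0 -0.025 0 0 0;0 0 -0.034 0 0 0;0 0 -0.039 0 0 0;0 0 -0.043 0 0 0;0 0 -0.046 0 0 0;0 0 -0.046 0 0 0' 1 30
python3 -c "
from h import *
delta([.5424-.13*.289,.1315-.13*.957,.0425])"
```

```text
time: 4.8
ee_pos: [0.505, 0.0103, 0.0427]
tcp_rot: [-89.4, -0.0, -16.8]
wrist_force: [9.1, 28.3, -0.8]
opening: 0.0299
shift [ 0.0007  0.0002 -0.0031] turn [-0.0106  0.0002  0.0008] pos [0.505  0.0103 0.0427] [-8.939e+01 -5.000e-02 -1.679e+01] F [ 9.1 28.3 -0.8] open 0.029938671943040264 4.8
```

The pull stalled at 127 mm with 30 N, so this is the end stop. I'll ease off slightly and release the button.

```bash
python3 -m crank '0 0 0.002 0 0 0;0 0 0.002 0 0 0' 1 30
python3 -m crank '0 0 0 0 0 0;0 0 0 0 0 0;0 0 0 0 0 0;0 0 0 0 0 0;0 0 0 0 0 0' -1
python3 - <<'E'
from h import *
o=[.5824,.2636]; s=.213
delta([o[0]-.289*s,o[1]-.957*s,.0425])
im=vision.camera("scene")[:,:,::-1]
c=im[140:230,190:350];cv2.imwrite("pics/s3c.png",np.clip(cv2.resize(c,None,fx=5,fy=5,interpolation=cv2.INTER_CUBIC)*1.4,0,255).astype(np.uint8))
E
```

```text
time: 5.0
ee_pos: [0.505, 0.0105, 0.0427]
tcp_rot: [-89.7, -0.0, -16.8]
wrist_force: [6.4, 16.9, 2.0]
opening: 0.03
time: 5.5
ee_pos: [0.5037, 0.0077, 0.042]
tcp_rot: [-90.0, 0.0, -17.0]
wrist_force: [0.2, 0.3, 1.0]
opening: 0.0858
shift [ 0.0012 -0.0005  0.0548] turn [ 0.0004 -0.0031 -0.0004] pos [0.5037 0.0077 0.042 ] [-9.002e+01  2.000e-02 -1.698e+01] F [0.2 0.3 1. ] open 0.08576263688404401 5.5
```

View pics/s3c.png

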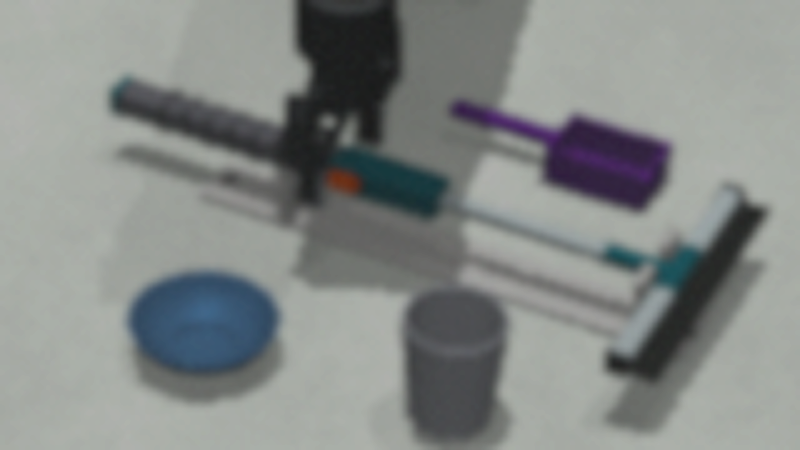

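The button at crop (345,181) stands proud beside the open finger, and the collar is drawn well back. I'll check the distances.

```bash
python3 - <<'E'
from h import *
im=vision.camera("top")[:,:,::-1];hsv=cv2.cvtColor(im,cv2.COLOR_BGR2HSV)
m=((hsv[...,0]>80)&(hsv[...,0]<100)&(hsv[...,1]>100)).astype(np.uint8);m[:165]=0;m[265:]=0;m[:,:160]=0;m[:,340:]=0
n,l,s,c=cv2.connectedComponentsWithStats(m)
for i in range(1,n):
    if s[i,4]>4:print(s[i],c[i],ray("top",*c[i],.06).round(4))
im=vision.camera("scene")[:,:,::-1]
hsv=cv2.cvtColor(im,cv2.COLOR_BGR2HSV)
m=((hsv[...,0]<22)&(hsv[...,1]>90)&(hsv[...,2]>50)).astype(np.uint8);m[:165]=0;m[190:]=0;m[:,:240]=0;m[:,300:]=0
v=np.argwhere(m)[:,::-1];print("button",len(v),v.mean(0),ray("scene",*v.mean(0),.05))
m=((hsv[...,0]>80)&(hsv[...,0]<100)&(hsv[...,1]>90)).astype(np.uint8);m[:150]=0;m[205:]=0;m[:,:205]=0;m[:,335:]=0
n,l,s,c=cv2.connectedComponentsWithStats(m)
for i in range(1,n):
    if s[i,4]>6:print("s",s[i],c[i],ray("scene",*c[i],.052).round(4))
E
```

```text
[186 191  18  15  92] [192.64130435 199.05434783] [0.5759 0.2508 0.06  ]
[316 238   3   7   9] [317.22222222 241.22222222] [ 0.443  -0.1782  0.06  ]
button 25 [258.04 175.84] [0.5196327  0.01149009 0.05      ]
s [257 170  22  13 132] [268.18939394 175.73484848] [0.5134 0.0487 0.052 ]
s [312 190   6   3  13] [314.46153846 191.07692308] [0.5697 0.2264 0.052 ]
s [322 190   8   8  42] [325.23809524 193.33333333] [0.5745 0.2652 0.052 ]
```

The handle's end moved 125.5 mm and the head about 6 mm, so the handle is about 120 mm out. Next I'll slide to the collar, well clear of the button, and grip it there.

```bash
python3 -m crank '0.001 -0.001 0.02 0 0.003 0;0.001 -0.001 0.045 0 0.003 0;0.001 -0.001 0.056 0 0.003 0;0.001 -0.001 0.056 0 0.003 0;0.001 -0.001 0.056 0 0.003 0' -1
python3 -m crank '0 0 0 0 0 0;0 0 0 0 0 0;0 0 0 0 0 0;0 0 0 0 0 0;0 0 0 0 0 0;0 0 0 0 0 0;0 0 0 0 0 0;0 0 0 0 0 0' 1 70
python3 -m crank '0 0 0.003 0 0 0;0 0 0.005 0 0 0;0 0 0.005 0 0 0;0 0 0.005 0 0 0' 1 70
```

```text
time: 6.15
ee_pos: [0.5209, 0.0609, 0.0431]
tcp_rot: [-90.0, 0.0, -17.1]
wrist_force: [0.0, 0.6, -0.1]
opening: 0.0853
time: 6.95
ee_pos: [0.5213, 0.061, 0.0435]
tcp_rot: [-90.0, -0.0, -17.1]
wrist_force: [-2.4, -3.5, 5.2]
opening: 0.0295
time: 7.35
ee_pos: [0.5229, 0.0659, 0.0435]
tcp_rot: [-90.0, -0.0, -17.1]
wrist_force: [-0.1, -2.4, 4.6]
opening: 0.0289
```

Now I'll lift it, gently at first.

```bash
python3 -m crank '0 -0.004 0 0 0 0;0 -0.01 0 0 0 0;0 -0.018 0 0 0 0;0 -0.026 0 0 0 0' 1 70
python3 -m crank '0 -0.01 0 0 0 0;0 -0.025 0 0 0 0;0 -0.04 0 0 0 0;0 -0.055 0 0 0 0;0 -0.068 0 0 0 0;0 -0.074 0 0 0 0;0 -0.074 0 0 0 0;0 -0.074 0 0 0 0' 1 70
python3 - <<'E'
from h import *
delta([.52,.06,.14])
im=vision.camera("scene")[:,:,::-1]
c=im[110:230,190:350];cv2.imwrite("pics/s4c.png",np.clip(cv2.resize(c,None,fx=5,fy=5,interpolation=cv2.INTER_CUBIC)*1.4,0,255).astype(np.uint8))
d=np.array([.289,.957,0]);p=bot.get_obs()["ee_pos"]+np.array([0,0,.008])
print(proj("scene",[p+d*.206,p-d*.259,p-d*.049+.02*np.array([.957,-.289,0])])-[190,110])
E
```

```text
time: 7.75
ee_pos: [0.5226, 0.0661, 0.0697]
tcp_rot: [-90.0, 0.0, -17.1]
wrist_force: [0.8, -0.9, -3.4]
opening: 0.0291
time: 8.55
ee_pos: [0.5225, 0.066, 0.1428]
tcp_rot: [-90.0, 0.0, -17.1]
wrist_force: [0.0, 0.1, -4.2]
opening: 0.0292
shift [-0.0007  0.0028 -0.0064] turn [ 0.0002 -0.0058 -0.0005] pos [0.5225 0.066  0.1428] [-9.001e+01  3.000e-02 -1.713e+01] F [ 0.   0.1 -4.2] open 0.029157574434920123 8.55
[[137.5407212   61.7388171 ]
 [ 22.01556804  26.81348388]
 [ 68.70656793  44.33894203]]
```

View pics/s4c.png

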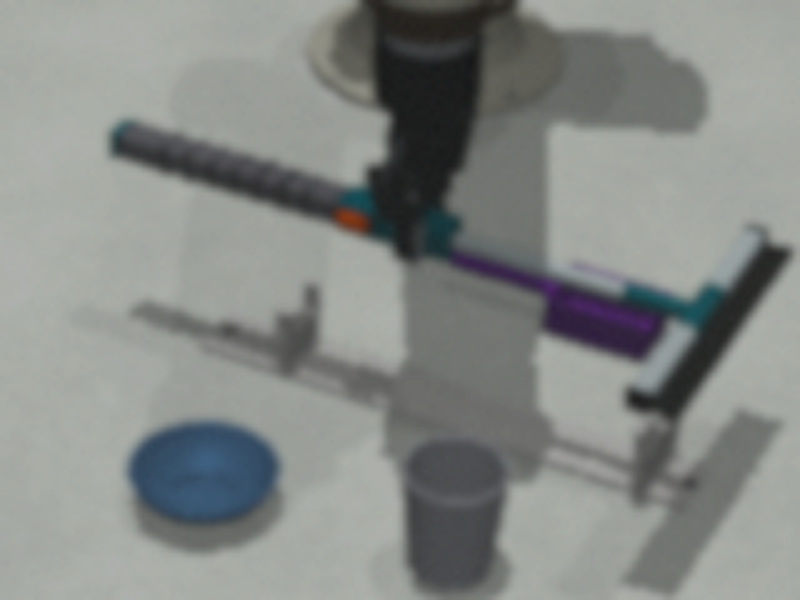

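The squeegee is clear of the rest and level. The head at (705,305) and handle end at (120,138) match the level prediction within about 3 image px, and the button at (350,218) is out. The axis is at about z = 0.15. I'll let it settle, then hand in.

```bash
python3 -m crank '0 0 0 0 0 0;0 0 0 0 0 0;0 0 0 0 0 0;0 0 0 0 0 0;0 0 0 0 0 0' 1 70
python3 -c "
from h import *
delta([.52,.06,.14]);print(np.abs(bot.get_obs()['qd']).max())
bot.job_done()"
```

```text
time: 9.1
ee_pos: [0.5226, 0.066, 0.1432]
tcp_rot: [-90.0, 0.0, -17.1]
wrist_force: [-0.3, -0.0, -2.6]
opening: 0.0292
shift [-0.0008  0.0032 -0.0065] turn [-0.     -0.0058 -0.0001] pos [0.5226 0.066  0.1432] [-90.     0.   -17.13] F [-0.3 -0.  -2.6] open 0.029188698893216482 9.1
0.1346520356492727
the job is handed in; nothing more can be done
```

The squeegee is extended to the second stop and held level and still, about 100 mm above where it lay. I handed the job in at 9.1 s.

I squeezed the button at the collar with 30 N and drew the handle straight out until it stalled at the second stop under about 30 N. Then I let the button go, gripped the collar clear of it with 70 N, eased the tool 5 mm toward the head and lifted.

**Last checks:**
- **Extension:** the pictures taken before the lift put the handle about 120 mm out. The handle end had moved 125.5 mm and the head about 6 mm.
- **Height and level:** the axis was at about z = 0.15 m. The head and handle end in the picture matched a level tool within about 3 pixels.
- **Grip:** the wrist carried 2.6 to 4.2 N against an expected weight of about 2.9 N. The joints were at rest.
- **Bystanders:** the last picture showed the cup, dish and scoop standing as before. I did not check the sprayer, pestle or jar again, but the arm did not go near them.

No check failed. The button being out and the lock being engaged were judged from the pictures only. I did not test the lock by pushing on the handle.

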